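# Clamp a firebrick in the grooving jig

## Robot

A 6-joint arm with a two-finger parallel gripper is mounted at the origin on the work surface. World frame = base frame: x ahead of the robot, y to its left, z up, the work surface at z = 0. Lengths are in m, angles in rad, forces in N, time in s.
With the tool pointing down it reaches from about 0.375 to 0.9 m from the base axis. Payload 3.1 kg.
Tool frame: the origin (TCP) lies midway between the tips of the shut fingers; the grasp point (between the pads) lies 19 mm behind it; y points along the fingers, x is the direction in which the jaws open and shut, and the axes are right-handed (so a half turn about y gives the same grasp; the last joint's range is limited). The gripper opens to 87 mm and grips with 3 to 60 N. Pads are 19 mm wide; open, the fingers measure 117 mm over their backs; the gripper's body (75 mm by 190 mm) begins 51 mm behind the grasp point.
Start: joints at [0.976, 0.527, 1.433, -0, 1.181, -0.178], TCP at [0.253, 0.571, 0.223] pointing down, gripper open.
Joint ranges: [-3.08, 3.08], [-0.75, 2.2], [0.22, 2.44], [-1.43, 4.57], [0, 2.65], [-2.85, 2.85]. Speed limits (rad/s): [2.79, 2.79, 3.14, 3.14, 3.14, 3.14].

## Interface

Orientations are given as a unit quaternion [w, x, y, z].
In Python, from rig import env gives the robot as it stands. The module is installed in compiled form; this text tells all that it offers.
- The arm moves only by the tool drive_tool, never from a script. Its argument "increments" is one flat list of numbers, 5 for each row, row after row: the finger opening in mm, from 0 to 87, then the shift along the tool's x, y, z in mm, then the turn about the tool's y in rad. A call has 1 to 20 rows; each row is the pose to reach, as a shift and turn from the pose measured when the call began, along the tool's axes at that moment; what a row does not reach only later rows make up. A row lasts 1/10 s, in which the tool goes at most 50 mm and 8.59 degrees, less where a joint would pass 70% of its speed; a pose out of reach is approached as far as the arm can. A call with a gripper value outside its range is refused whole. The fingers move at their own pace and stop on an object; the grip force is fixed at half the most. Time passes only in rows, so rows that repeat a pose let the fingers close. It gives the time, the measured TCP pose, the force and the opening at its end, in the units of the state.
- env.observe(): the state, without advancing time (a new reading comes with each control period).
- env.grab_frame(name): name is "side" or "top" or "wrist"; returns the picture (400x640x3 uint8, blue, green, red); there is no depth.
- env.calibration(name): a dict with "fx", "fy", "cx", "cy" (pixels), "cam_to_world" (4x4, takes a point from camera to world coordinates). Camera axes: x right, y up, looking along -z (the intrinsics and any distortion apply to the point x, -y, -z); pixel columns grow to the right and rows downward; lengths in m; the calibration is good to about 2 mm. A picture is of the moment at which its call begins: read the wrist's pose just before it. calibration takes no time and is no camera call; for the wrist camera it gives the pose at the moment of the call.
- env.finish_job(): hands the job in, once; it reports no verdict.
Trained networks look in the newest picture that a camera, given by its name, has taken for a name from the list of things; names that differ only in an ending like _2 or _b are one class to them, and where a whole thing is asked for, a point or a joint stands for the part that bears it (a point fixed in the world has none). Each returns a list of dicts, best first, with "score" (0 to 1); they miss things now and then, are a little off and sometimes report something else, mostly with a low value. They report only what shows in the picture. A call takes as long as a camera call.
- env.spot_in(camera, name): "position" ([row, column] in pixels, amid what is visible of it).
- env.masks_of(camera, name): "pixels" (400x640 bool, what is visible of it) and "position" ([row, column] in pixels, amid what is visible of it).
- env.spot_point(camera, name): "position" ([row, column] in pixels: a listed point, or the origin of a listed thing).
The state is a dict: "time": time; "joint_pos": joint angles; "qvel": joint speeds; "effort": joint torques, N m; "tcp_pos": TCP position; "tool_rot": TCP orientation; "contact_force": force on the tool from outside, world axes, zero at the start; "wrist_torque": the same for the moment, N m; "finger_gap": opening from 0.0 (shut) to 1.0 (fully open).
Only numpy, scipy, OpenCV 4.12 (cv2) and the standard library are available. Lean on these libraries where they do the work, as an engineer would, in place of code of your own. Each camera call takes 0.05 s, during which the arm holds its last target.

## Task

The loose firebrick in the jig is to be grooved in line with the one already strapped down: slide it along the fence until it butts flush against the strapped brick with no gap, leaving the clamp open meanwhile. Then swing the red cam lever round to the cam's highest point, square to the fence and over the red line, so that the jaw clamps the brick against the fence, and finish holding the lever there, because its spring throws it open when it is let go. Don't knock over or push away the other things on the bench and the jig.

Things in the scene. Friction and masses are not known exactly. Their poses are not given: they have to be found in the camera images.
- jig: the brick-grooving jig, fixed to the bench: a wooden board 270 (x) x 440 (y) x 18 mm thick, its underside centre 5 mm to +x of the origin. z up, y along its fence, x square to the fence and away from the cam clamp, which is on the robot's side. The loose brick slides on the board (z 18 mm) along -y; butted and against the fence its origin is at (26.5, -2.5, 18) mm.
- fence (a point): middle of the top edge of the fence's face against which the bricks lie; axes as the jig's (that face looks to -x, towards the clamp). The wooden fence runs along y, 400 mm long, 20 mm thick, 25 mm high above the board: its top is 43 mm above the bench
- seam (a point): the centre of the strapped cream firebrick's end face, where the loose brick is to butt; axes as the jig's, y points out of that face towards the loose brick. The strapped brick is fixed, 57 (x) x 115 (y) x 64 mm, lies on the fence, top 82 mm above the bench, a groove 15 mm wide sawn along it; a steel strap crosses it 97 mm behind the face, studs up to 96 mm above the bench
- brick: the loose cream firebrick standing in the jig beside the fence, its groove only pencilled on top as two lines: 57 (x) x 115 (y) x 64 mm high, 0.2 to 0.35 kg, sliding freely on the board; origin at the centre of its underside. It starts 30 to 85 mm short of the strapped brick, up to 4 mm off the fence and about a degree askew
- cam_lever (a joint): angle of the red lever, rad, growing clockwise seen from above. 0: open, on its stop, lever along the jig's -y, parallel to the fence. 1.57: highest point of the eccentric, lever square to the fence, pointing to the jig's -x over a red line on the board. It goes on to 2.2, but the lift falls again. A return spring drives it back to 0 (0.15 N m at 0, 0.35 at 1.57: 2 to 4 N at the knob)
- cam_pivot (a point): the lever's vertical pivot axis, 45 mm above the bench; at (-70, -2.5) mm in the jig's axes
- lever: the steel eccentric (60 mm disc) with its red lever bar and knob: bar 18 mm wide, 8 mm thick, top 48 mm above the bench; origin on the pivot axis, 20 mm above the bench; the bar runs along its own -y, 110 mm from the pivot to the knob's axis
- knob (a point): the middle of the upright black knob at the lever's end, 75 mm above the bench: a round grip 24 mm across, from 49 to 95 mm above the bench, spinning freely on its own upright axis; a gripper has room around it from above
- jaw: the clamp's jaw, 100 mm long (y), 28 mm high from 1 mm above the board, black rubber face towards the brick; origin at the bottom middle of that face. The cam drives it towards the fence by 14 mm x sin(lever angle). Sprung: presses the brick on the fence with about 19 N at the highest point. With the lever open it is 8.5 mm clear of a brick on the fence; it cannot shift the brick along the fence
- offcut: bystander: a small firebrick offcut lying on the front of the jig board, 40 x 57 x 30 mm; origin at the centre of its underside
- rasp: bystander: a flat rasp with a wooden handle, about 235 x 22 x 21 mm, lying along the jig board behind the fence; origin under its ferrule end, on the board
- cup_a: bystander: a pinkish bisque cup, 80 mm across, 78 mm high, standing on the bench; origin at the centre of its underside
- cup_b: bystander: an off-white bisque cup, 86 mm across, 92 mm high, standing on the bench; origin at the centre of its underside
- post: bystander: a buff tubular kiln post, 44 mm across, 115 mm high, standing on the bench; origin at the centre of its underside
- jar: bystander: a grey jar with a white cap, 74 mm across, 95 mm high, standing on the bench; origin at the centre of its underside
- spare: bystander: a spare cream firebrick, 57 x 115 x 64 mm high, on the bench outside the jig, not part of this job; origin at the centre of its underside

How it is judged:
By the outcome, as a careful person would: the job done as asked, in the order asked, and still so for the second after the job is handed in, while the arm keeps its last pose, push and grip.
It also fails if it takes over 58 s, if anything falls off the work surface, if the arm or the gripper's body presses on something with over 40 N, if the wrist force passes 120 N, or if a joint passes its speed limit or range.

## Working session

There is one attempt and no reset: what is moved stays moved. The work goes in short steps, Python scripts to look and compute and a tool call to move; the robot and the scene stay as the last step left them, time stands still between calls to the robot, and variables do not carry over. Pictures are saved under pics/ and viewed, and the job is handed in when it is done.

Besides the shell and the picture viewer there is one more tool, called after ">>>" by a JSON object that holds its "fn" and its "kwargs", one argument or row to a line. drive_tool: Moves the arm, as the interface text tells. Its arguments: {"type":"object","properties":{"increments":{"type":"array"}},"required":["increments"]}

```bash
mkdir -p pics
python3 - <<'E'
from rig import env
import cv2,numpy as np
np.set_printoptions(precision=4,suppress=True)
print(env.observe())
for n in ["top","side"]:
    cv2.imwrite(f"pics/{n}0.png",env.grab_frame(n)); c=env.calibration(n); print(n,c)
    for k in ["fence","seam","brick","cam_pivot","knob","jig","jaw","offcut","lever"]:
        print(k,[(np.round(d["position"],1),round(d["score"],2)) for d in env.spot_point(n,k)[:2]])
E
```

```text
{'time': 0.0, 'joint_pos': array([ 0.9755,  0.5285,  1.4339,  0.    ,  1.1814, -0.1785]), 'qvel': array([-0.0011, -0.0013, -0.0005,  0.001 , -0.0004,  0.0013]), 'effort': array([  0.0015, -44.0037, -17.6594,   0.0632,   0.0581,  -0.0002]), 'tcp_pos': array([0.2526, 0.5709, 0.2216]), 'tool_rot': array([-0.5923,  0.5929,  0.3851, -0.3864]), 'contact_force': array([ 0.4493, -0.1328, -0.2742]), 'wrist_torque': array([ 0.0104, -0.062 , -0.0307]), 'finger_gap': 0.9998729915392429}
top {'fx': 458.2282036185467, 'fy': 458.2282036185467, 'cx': 320.66998083379497, 'cy': 196.84730757381507, 'cam_to_world': array([[ 0.0043,  0.9971, -0.0761,  0.4665],
       [-0.9996,  0.0022, -0.0269, -0.0185],
       [-0.0266,  0.0762,  0.9967,  1.2705],
       [ 0.    ,  0.    ,  0.    ,  1.    ]])}
fence [(array([150.1, 337.9]), 0.73), (array([183.3, 172.2]), 0.62)]
seam []
brick [(array([163.3, 313. ]), 0.63)]
cam_pivot [(array([197.7, 334.9]), 0.85)]
knob [(array([201.5, 380.5]), 0.54)]
jig [(array([171.5, 340.1]), 0.65), (array([250. , 475.9]), 0.28)]
jaw [(array([161.4, 362. ]), 0.27)]
offcut [(array([201.4, 283.3]), 0.73)]
lever [(array([200.3, 341. ]), 0.97)]
side {'fx': 392.43793503591456, 'fy': 392.43793503591456, 'cx': 313.07065187252516, 'cy': 193.97545539973703, 'cam_to_world': array([[ 0.7532,  0.4459, -0.4835,  0.0067],
       [-0.6576,  0.497 , -0.5661, -0.6247],
       [-0.0121,  0.7444,  0.6676,  0.8135],
       [ 0.    ,  0.    ,  0.    ,  1.    ]])}
fence [(array([185.2, 355.3]), 0.65)]
seam [(array([195.9, 364.2]), 0.76)]
brick [(array([185.6, 338.6]), 0.55), (array([295.5, 451.2]), 0.48)]
cam_pivot [(array([206.4, 329.4]), 0.79), (array([142.8, 241.5]), 0.63)]
knob [(array([216.6, 349.9]), 0.67)]
jig [(array([202.7, 342.3]), 0.86)]
jaw [(array([202.2, 341.5]), 0.66)]
offcut [(array([184. , 289.6]), 0.74)]
lever [(array([209.7, 327.1]), 0.57)]
```

View pics/top0.png

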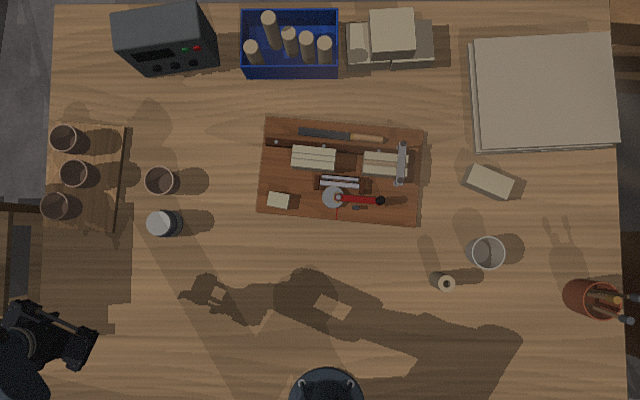

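View pics/side0.png

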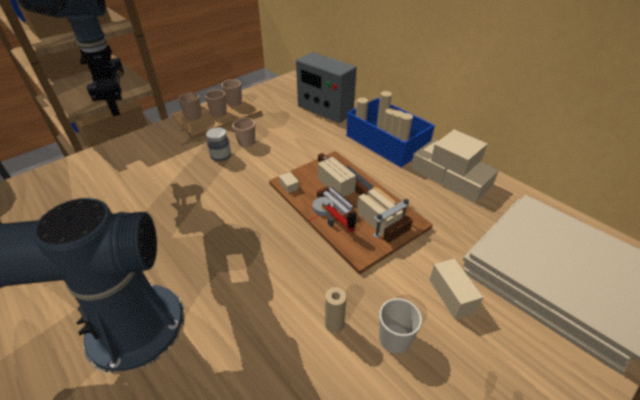

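Run:
```python
import cv2
a=cv2.imread('pics/top0.png')[110:250,210:450]; cv2.imwrite('pics/topz.png',cv2.resize(a,None,fx=3.3,fy=3.3,interpolation=cv2.INTER_CUBIC))
a=cv2.imread('pics/side0.png')[130:260,220:450]; cv2.imwrite('pics/sidez.png',cv2.resize(a,None,fx=3.4,fy=3.4,interpolation=cv2.INTER_CUBIC))
```

```text
(no output)
```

View pics/topz.png

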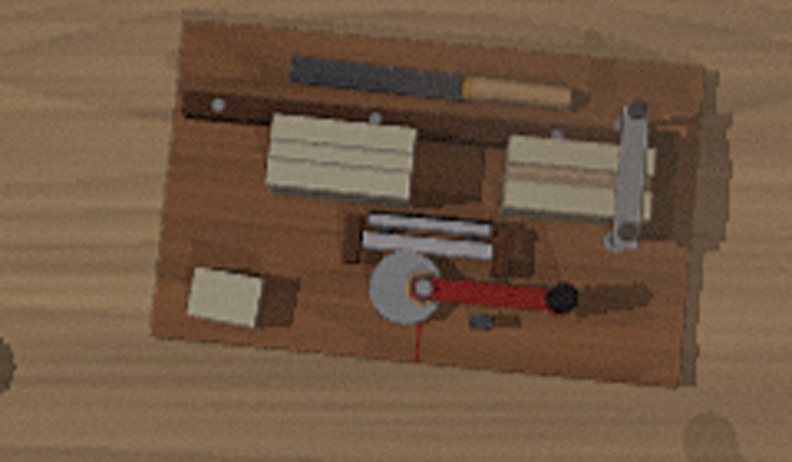

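View pics/sidez.png

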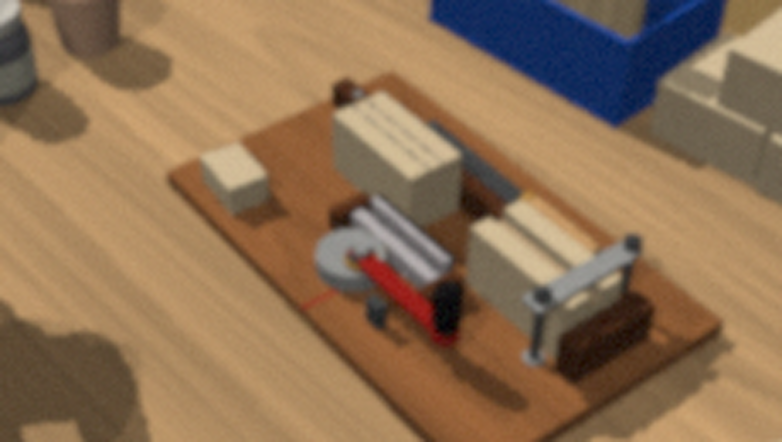

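```bash
cat > h.py <<'E'
from rig import env
import numpy as np,cv2
from scipy.optimize import least_squares
from scipy.spatial.transform import Rotation as R
np.set_printoptions(precision=4,suppress=True)
def proj(c,P):
    T=np.linalg.inv(c["cam_to_world"]); p=np.asarray(P)@T[:3,:3].T+T[:3,3]
    return np.stack([c["cx"]+c["fx"]*p[:,0]/-p[:,2], c["cy"]-c["fy"]*p[:,1]/-p[:,2]],1)
def onz(c,uv,z):
    M=c["cam_to_world"]; d=M[:3,:3]@np.array([(uv[0]-c["cx"])/c["fx"],-(uv[1]-c["cy"])/c["fy"],-1])
    return M[:3,3]+d*(z-M[2,3])/d[2]
def j2w(q,P):
    P=np.asarray(P,float); c,s=np.cos(q[2]),np.sin(q[2])
    return np.stack([q[0]+c*P[:,0]-s*P[:,1],q[1]+s*P[:,0]+c*P[:,1],P[:,2]],1)
E
cat > fit.py <<'E'
from h import *
ct,cs=env.calibration("top"),env.calibration("side")
top=[((.14,.22,.018),(183,17)),((.14,-.22,.018),(705,67)),((-.13,-.22,.018),(680,387)),((-.13,.22,.018),(150,337)),
((.055,-.06,.082),(508,137)),((-.07,-.0025,.05),(424,287)),((-.07,-.1125,.095),(563,296))]
side=[((.14,.22,.018),(388,72)),((-.13,.22,.018),(168,178)),((.14,-.22,.018),(720,325)),((-.07,-.1125,.095),(447,287)),((-.002,-.06,.082),(470,226)),((.055,-.06,.082),(512,203))]
A=np.array([a for a,_ in top]);a=np.array([b for _,b in top])/3.3+[210,110]
B=np.array([a for a,_ in side]);b=np.array([b for _,b in side])/3.4+[220,130]
def f(q,w=(1,1)): return np.concatenate([((proj(ct,j2w(q,A))-a)*w[0]).ravel(),((proj(cs,j2w(q,B))-b)*w[1]).ravel()])
for w in [(1,1),(1,0),(0,1)]:
    s=least_squares(f,[.5,0,-.08],args=(w,),loss='soft_l1'); print(s.x,np.degrees(s.x[2]))
    if w==(1,1): print(s.fun.reshape(-1,2)); q=s.x; np.save('q.npy',q)
print("knob",j2w(q,[(-.07,-.1125,.075)]),"pivot",j2w(q,[(-.07,-.0025,.045)]))
# loose brick top corners
bt=[(276,115),(416,129),(410,193),(268,187)]
W=np.array([onz(ct,np.array(p)/3.3+[210,110],.082) for p in bt]); print(W, W.mean(0))
c,s_=np.cos(q[2]),np.sin(q[2]); J=(W[:,:2]-q[:2])@np.array([[c,-s_],[s_,c]]); print("jig",J,J.mean(0))
o=[(198,267),(264,278),(256,327),(188,318)]
W=np.array([onz(ct,np.array(p)/3.3+[210,110],.048) for p in o]); J=(W[:,:2]-q[:2])@np.array([[c,-s_],[s_,c]]); print("offcut",J)
E
python3 fit.py
```

```text
[ 0.6284 -0.0361 -0.0924] -5.294159720931698
[[ 0.0915  0.8232]
 [ 0.0842 -0.2403]
 [-0.2999  0.5042]
 [-0.2638  0.1921]
 [ 0.6832 -0.4228]
 [-0.3812  0.4137]
 [ 0.4494  0.4135]
 [ 0.7813 -0.8721]
 [-1.5915 -2.1774]
 [ 1.1196 -1.1699]
 [-0.1151  0.1765]
 [-0.4596  0.317 ]
 [ 2.5502 -1.0095]]
[ 0.6291 -0.036  -0.0928] -5.319814683129032
[ 0.6255 -0.0375 -0.0889] -5.091005515402301
knob [[ 0.5483 -0.1417  0.075 ]] pivot [[ 0.5584 -0.0322  0.045 ]]
[[ 0.6943  0.0852  0.082 ]
 [ 0.6829 -0.0263  0.082 ]
 [ 0.6317 -0.0216  0.082 ]
 [ 0.6364  0.0911  0.082 ]] [0.6613 0.0321 0.082 ]
jig [[ 0.0544  0.1269]
 [ 0.0534  0.0148]
 [ 0.002   0.0148]
 [-0.0037  0.1274]] [0.0265 0.071 ]
offcut [[-0.0698  0.1812]
 [-0.0736  0.1267]
 [-0.1139  0.1291]
 [-0.1119  0.1849]]
```

```bash
cat >> h.py <<'E'
def plan(x,y,z,yaw=None):
    """shift in tool axes (mm), turn about tool y, to world TCP x,y,z; yaw=angle of jig x axis -> tool x parallel (mod pi)"""
    s=env.observe(); Rm=R.from_quat(s["tool_rot"],scalar_first=True).as_matrix()
    d=Rm.T@(np.array([x,y,z])-s["tcp_pos"])*1e3
    t=0
    if yaw is not None:
        cur=np.arctan2(Rm[1,0],Rm[0,0]); dw=(yaw-cur+np.pi/2)%np.pi-np.pi/2
        t=dw*np.sign(Rm[2,1]); 
    print("t",s["time"],"tcp",s["tcp_pos"],"toolx",Rm[:,0],"tooly",Rm[:,1]); print("F",s["contact_force"],"gap mm",87*s["finger_gap"],"j6",s["joint_pos"][5]); print("shift",d,"turn",t)
E
python3 - <<'E'
from h import *
q=np.load('q.npy'); plan(.661,.033,.2,q[2])
E
```

```text
t 1.0 tcp [0.253  0.5715 0.2225] toolx [ 0.4048  0.9144 -0.    ] tooly [-0. -0. -1.]
F [0.7833 0.1334 0.1376] gap mm 86.9258930681436 j6 -0.17848171799903823
shift [-327.1828   22.5352 -591.0962] turn 1.2463936581983872
```

>>> {"fn": "drive_tool", "kwargs": {
  "increments": [87, -20, 1, -37, 0.08, 87, -41, 3, -74, 0.16, 87, -61, 4, -111, 0.23, 87, -82, 6, -148, 0.31, 87, -102, 7, -185, 0.39, 87, -123, 8, -222, 0.47, 87, -143, 10, -259, 0.55, 87, -164, 11, -296, 0.62, 87, -184, 13, -332, 0.7, 87, -204, 14, -369, 0.78, 87, -225, 15, -406, 0.86, 87, -245, 17, -443, 0.93, 87, -266, 18, -480, 1.01, 87, -286, 20, -517, 1.09, 87, -307, 21, -554, 1.17, 87, -327, 22, -591, 1.246, 87, -327, 22, -591, 1.246, 87, -327, 22, -591, 1.246, 87, -327, 22, -591, 1.246]
}}

```text
time: 2.9
tcp_pos: [0.66, 0.0342, 0.2003]
tool_rot: [0.707, -0.706, 0.033, -0.032]
contact_force: [0.7, 0.2, 0.2]
finger_gap: 1.002
```

Run:
```python
from h import *
q=np.load('q.npy'); plan(.661,.033,.2,q[2])
cv2.imwrite('pics/w1.png',env.grab_frame("wrist")); c=env.calibration("wrist"); print(c)
print("brick px",proj(c,j2w(q,[(-.002,.0135,.082),(.055,.0135,.082),(.055,.1285,.082),(-.002,.1285,.082),(-.002,-.06,.082),(.055,-.06,.082)])))
np.savez('wc.npz',**c)
```

```text
t 2.9 tcp [0.66   0.0342 0.2003] toolx [ 0.9959 -0.0909 -0.0016] tooly [-0.0016  0.0007 -1.    ]
F [0.6697 0.1713 0.2286] gap mm 87.15136924863644 j6 -0.026471341570575735
shift [ 1.128   0.2814 -1.0698] turn 0.0013907433634670063
{'fx': 321.78322953070693, 'fy': 321.78322953070693, 'cx': 315.0137390791864, 'cy': 200.15312435168318, 'cam_to_world': array([[ 0.9959,  0.0864,  0.0249,  0.6687],
       [-0.09  ,  0.9587,  0.2699,  0.108 ],
       [-0.0005, -0.271 ,  0.9626,  0.3628],
       [ 0.    ,  0.    ,  0.    ,  1.    ]])}
brick px [[284.5336 255.3291]
 [344.3604 255.4703]
 [347.9932 132.3976]
 [281.3964 132.2375]
 [286.2249 321.6914]
 [342.4019 321.8227]]
```

View pics/w1.png

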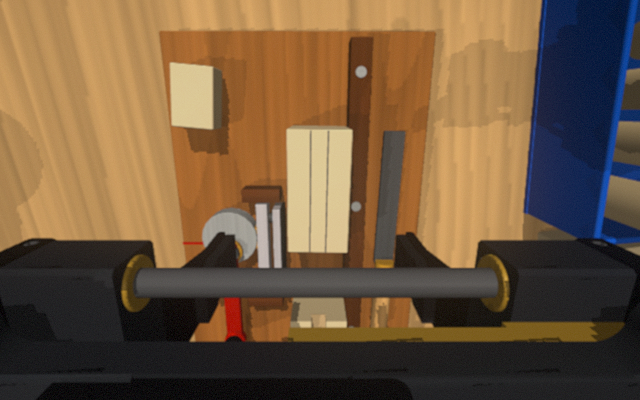

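Run:
```python
from h import *
im=cv2.imread('pics/w1.png')
cv2.imwrite('pics/w1z.png',cv2.resize(im[20:260,150:450],None,fx=2.4,fy=2.4,interpolation=cv2.INTER_CUBIC))
cv2.imwrite('pics/w1y.png',cv2.resize(im[230:350,190:430],None,fx=3.3,fy=3.3,interpolation=cv2.INTER_CUBIC))
c=dict(np.load('wc.npz')); q=np.load('q.npy')
print(proj(c,j2w(q,[(-.13,.22,.018),(.14,.22,.018),(.055,.2,.043),(.075,.2,.043),(-.07,-.0025,.048)])))
```

```text
[[153.6852  31.2726]
 [431.958   31.9516]
 [346.1576  49.5692]
 [368.0785  49.6226]
 [224.1263 255.0212]]
```

View pics/w1z.png

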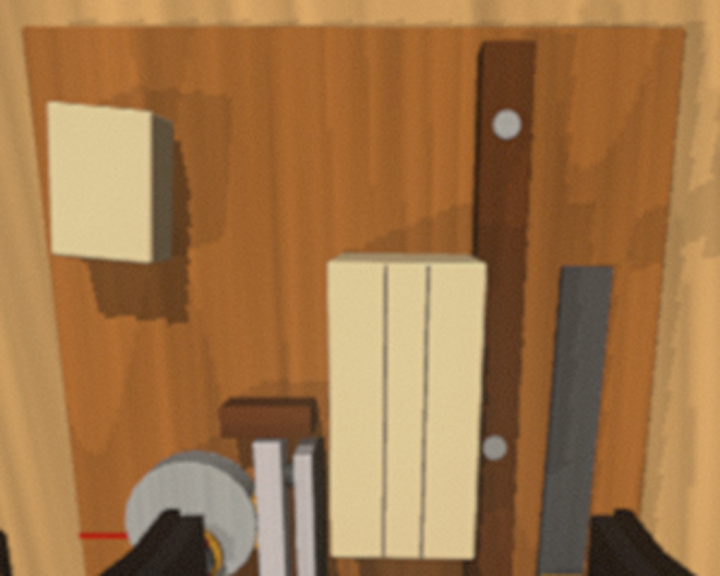

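View pics/w1y.png

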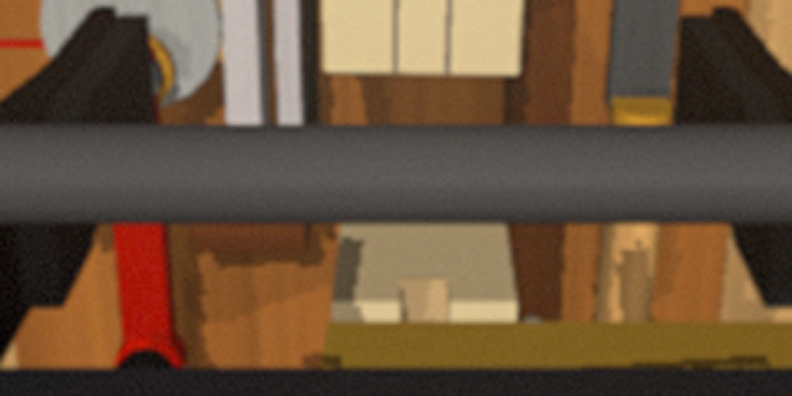

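Run:
```python
from h import *
q=np.load('q.npy'); q[0]+=.0018; np.save('q.npy',q)
for p in [(.0265,.158,.2),(.0265,.158,.036)]: plan(*j2w(q,[p])[0],q[2])
```

```text
t 2.95 tcp [0.6599 0.0345 0.2004] toolx [ 0.9959 -0.0903 -0.0014] tooly [-0.0013  0.0005 -1.    ]
F [ 1.1402  0.403  -0.3253] gap mm 86.9729026483897 j6 -0.026423311541366224
shift [ 3.5656  0.4763 84.8973] turn 0.002002217043436616
t 2.95 tcp [0.6599 0.0345 0.2004] toolx [ 0.9959 -0.0903 -0.0014] tooly [-0.0013  0.0005 -1.    ]
F [ 1.1402  0.403  -0.3253] gap mm 86.9729026483897 j6 -0.026423311541366224
shift [  3.7874 164.4761  84.8323] turn 0.002002217043436616
```

>>> {"fn": "drive_tool", "kwargs": {
  "increments": [10, 2, 0, 30, 0.002, 10, 3, 0, 60, 0.002, 10, 3.7, 0, 85, 0.002, 10, 3.7, 0, 85, 0.002, 10, 3.7, 30, 85, 0.002, 10, 3.7, 60, 85, 0.002, 10, 3.7, 90, 85, 0.002, 10, 3.7, 120, 85, 0.002, 10, 3.7, 145, 85, 0.002, 10, 3.7, 164, 85, 0.002, 10, 3.7, 164, 85, 0.002, 10, 3.7, 164, 85, 0.002]
}}

```text
time: 4.15
tcp_pos: [0.6708, 0.1191, 0.0368]
tool_rot: [0.706, -0.706, 0.033, -0.032]
contact_force: [-0.2, 0.0, 0.5]
finger_gap: 0.12
```

Run:
```python
from h import *
q=np.load('q.npy'); plan(*j2w(q,[(.0265,.069,.036)])[0],q[2])
cv2.imwrite('pics/w2.png',env.grab_frame("wrist"));
a=env.grab_frame("side")[110:270,220:450]; cv2.imwrite('pics/s2.png',cv2.resize(a,None,fx=3.4,fy=3.4,interpolation=cv2.INTER_CUBIC))
```

```text
t 4.15 tcp [0.6708 0.1191 0.0368] toolx [ 0.9958 -0.0916 -0.0017] tooly [-0.0017  0.0003 -1.    ]
F [-0.2208  0.0188  0.4597] gap mm 10.406263213789277 j6 0.10329353241742227
shift [  0.3262   0.7621 -89.2861] turn 0.000716938056800176
```

View pics/w2.png

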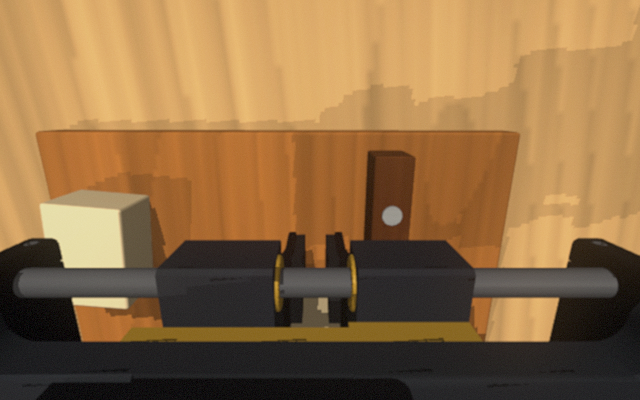

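View pics/s2.png

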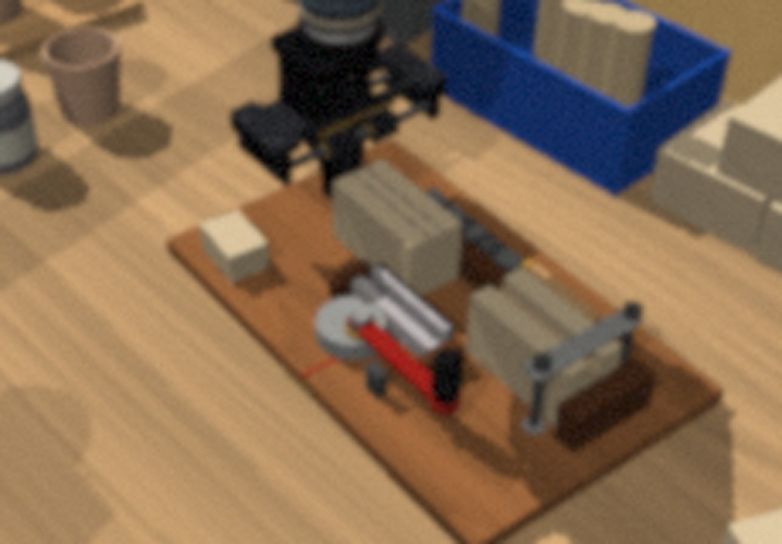

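>>> {"fn": "drive_tool", "kwargs": {
  "increments": [10, 0, 0, -6, 0, 10, 0, 0, -12, 0, 10, 0, 0, -18, 0, 10, 0, 0, -23, 0, 10, 0, 0, -28, 0, 10, 0, 0, -33, 0, 10, 0, 0, -38, 0, 10, 0, 0, -43, 0, 10, 0, 0, -48, 0, 10, 0, 0, -53, 0, 10, 0, 0, -58, 0, 10, 0, 0, -63, 0, 10, 0, 0, -68, 0, 10, 0, 0, -72, 0, 10, 0, 0, -75, 0, 10, 0, 0, -77, 0, 10, 0, 0, -79, 0, 10, 0, 0, -80, 0]
}}

```text
time: 6.05
tcp_pos: [0.6647, 0.0393, 0.0381]
tool_rot: [0.707, -0.706, 0.032, -0.033]
contact_force: [0.1, 5.5, 3.6]
finger_gap: 0.114
```

Run:
```python
from h import *
q=np.load('q.npy'); plan(*j2w(q,[(.0265,.069,.036)])[0],q[2])
a=env.grab_frame("side")[110:270,220:450]; cv2.imwrite('pics/s3.png',cv2.resize(a,None,fx=3.4,fy=3.4,interpolation=cv2.INTER_CUBIC))
a=env.grab_frame("top")[110:250,210:450]; cv2.imwrite('pics/t3.png',cv2.resize(a,None,fx=3.3,fy=3.3,interpolation=cv2.INTER_CUBIC))
```

```text
t 6.05 tcp [0.6647 0.0393 0.0381] toolx [ 0.9958 -0.0919  0.0013] tooly [ 0.0013  0.0005 -1.    ]
F [0.1164 5.4519 3.5975] gap mm 9.88523658519884 j6 -0.017302719968846865
shift [-0.89    2.069  -9.2742] turn 0.0004069245645477171
```

View pics/s3.png

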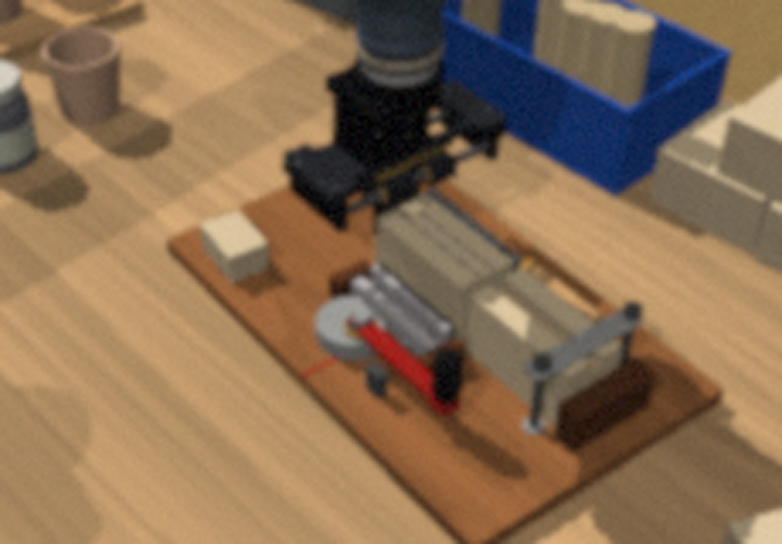

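View pics/t3.png

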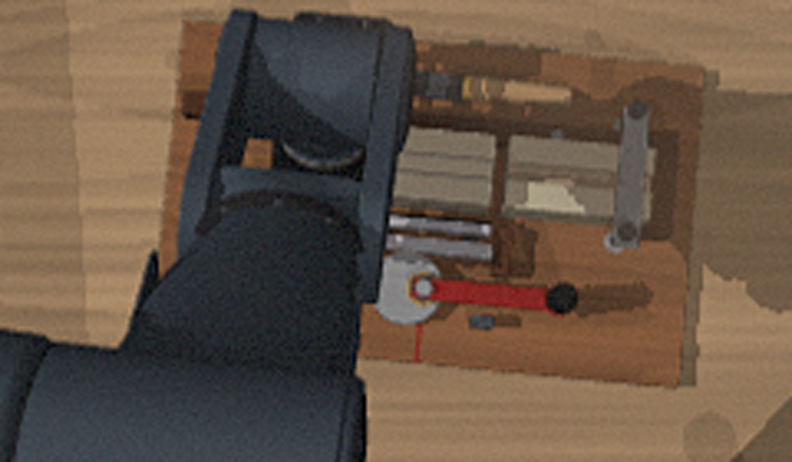

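>>> {"fn": "drive_tool", "kwargs": {
  "increments": [10, 0, 0, -1.5, 0, 10, 0, 0, -3, 0, 10, 0, 0, -4, 0, 10, 0, 0, -5, 0, 10, 0, 0, -6, 0, 10, 0, 0, -7, 0, 10, 0, 0, -7, 0]
}}

```text
time: 6.85
tcp_pos: [0.6639, 0.0319, 0.038]
tool_rot: [-0.706, 0.706, -0.032, 0.033]
contact_force: [1.4, 3.7, 2.7]
finger_gap: 0.115
```

>>> {"fn": "drive_tool", "kwargs": {
  "increments": [10, 0, 0, -0.7, 0, 10, 0, 0, -1.4, 0, 10, 0, 0, -2, 0, 10, 0, 0, -2, 0]
}}

```text
time: 7.25
tcp_pos: [0.6637, 0.0298, 0.038]
tool_rot: [-0.706, 0.706, -0.032, 0.033]
contact_force: [-0.6, 3.0, 3.6]
finger_gap: 0.115
```

Run:
```python
from h import *
q=np.load('q.npy'); plan(*j2w(q,[(.0265,.067,.036)])[0],q[2])
a=env.grab_frame("top")[130:190,320:420]; cv2.imwrite('pics/t4.png',cv2.resize(a,None,fx=7,fy=7,interpolation=cv2.INTER_CUBIC))
```

```text
t 7.25 tcp [0.6637 0.0298 0.038 ] toolx [ 0.9958 -0.0919  0.0011] tooly [ 0.0011 -0.0002 -1.    ]
F [-0.6288  3.0377  3.6001] gap mm 9.969783748870668 j6 -0.030971021186440104
shift [-0.8453  1.9674 -1.7261] turn 0.00038326359240192787
```

View pics/t4.png

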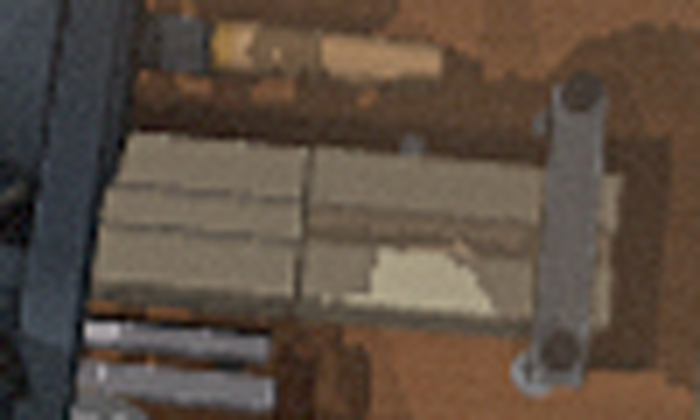

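>>> {"fn": "drive_tool", "kwargs": {
  "increments": [10, 0, 0, -0.6, 0, 10, 0, 0, -1.2, 0, 10, 0, 0, -1.8, 0, 10, 0, 0, -1.8, 0]
}}

```text
time: 7.7
tcp_pos: [0.6636, 0.0281, 0.038]
tool_rot: [0.706, -0.706, 0.032, -0.033]
contact_force: [0.8, 5.2, 2.9]
finger_gap: 0.116
```

>>> {"fn": "drive_tool", "kwargs": {
  "increments": [10, 0, 0, -0.6, 0, 10, 0, 0, -1.2, 0, 10, 0, 0, -1.2, 0]
}}

```text
time: 8.0
tcp_pos: [0.6636, 0.0282, 0.038]
tool_rot: [0.707, -0.706, 0.032, -0.033]
contact_force: [0.5, 7.6, 3.5]
finger_gap: 0.114
```

>>> {"fn": "drive_tool", "kwargs": {
  "increments": [10, 0, 0, -1.5, 0, 10, 0, 0, -2.5, 0, 10, 0, 0, -2.5, 0, 10, 0, 0, -2.5, 0]
}}

```text
time: 8.4
tcp_pos: [0.6637, 0.0282, 0.038]
tool_rot: [0.708, -0.704, 0.032, -0.034]
contact_force: [2.7, 10.8, 3.1]
finger_gap: 0.113
```

Run:
```python
from h import *
q=np.load('q.npy'); plan(*j2w(q,[(.0265,.067,.036)])[0],q[2])
a=env.grab_frame("top")[130:190,320:420]; cv2.imwrite('pics/t5.png',cv2.resize(a,None,fx=7,fy=7,interpolation=cv2.INTER_CUBIC))
```

```text
t 8.4 tcp [0.6637 0.0282 0.038 ] toolx [ 0.9957 -0.0929  0.0021] tooly [ 0.0026  0.0053 -1.    ]
F [ 2.7029 10.768   3.0808] gap mm 9.80676651525098 j6 -0.0396242927002677
shift [-0.9983  2.0442 -0.1401] turn -0.0006043389495880014
```

View pics/t5.png

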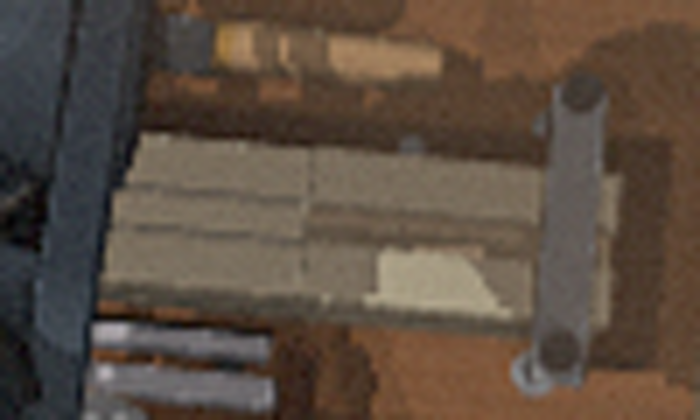

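>>> {"fn": "drive_tool", "kwargs": {
  "increments": [10, 0, 0, 3, 0, 10, 0, 0, 10, 0, 10, 0, 0, 25, 0, 10, 0, 0, 35, 0, 10, 0, -30, 35, 0, 10, 0, -70, 35, 0, 50, 0, -110, 35, 0, 50, 0, -150, 35, 0, 50, 0, -162, 35, 0, 50, 0, -162, 35, 0]
}}

```text
time: 9.45
tcp_pos: [0.6679, 0.0625, 0.2027]
tool_rot: [0.708, -0.705, 0.03, -0.035]
contact_force: [-0.3, -0.0, -0.8]
finger_gap: 0.394
```

Run:
```python
from h import *
q=np.load('q.npy'); plan(*j2w(q,[(-.07,-.1125,.2)])[0],q[2])
w=env.grab_frame("wrist"); np.savez('wc3.npz',**env.calibration("wrist")); cv2.imwrite('pics/w6.png',w)
a=env.grab_frame("top")[130:190,320:420]; cv2.imwrite('pics/t6.png',cv2.resize(a,None,fx=7,fy=7,interpolation=cv2.INTER_CUBIC))
```

```text
t 9.45 tcp [0.6679 0.0625 0.2027] toolx [ 0.9957 -0.0923  0.0073] tooly [ 0.0078  0.0045 -1.    ]
F [-0.3304 -0.0171 -0.7725] gap mm 34.259552575535565 j6 0.015137124171099059
shift [ -98.5322    0.8852 -214.2445] turn 8.000530968832464e-06
```

View pics/t6.png

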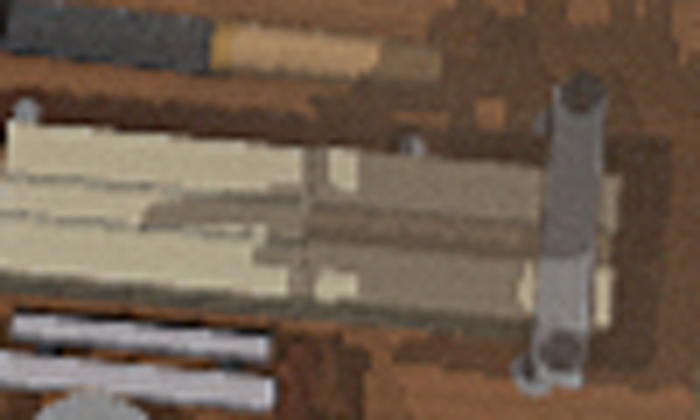

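View pics/w6.png

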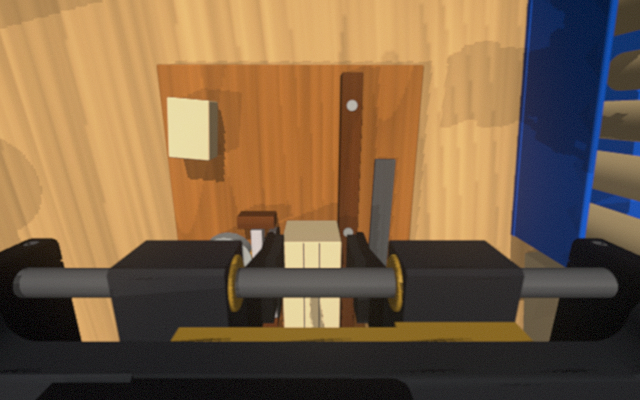

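>>> {"fn": "drive_tool", "kwargs": {
  "increments": [50, -20, 0, -43, 0, 50, -40, 0, -86, 0, 50, -60, 0, -128, 0, 50, -80, 0, -171, 0, 50, -98, 1, -200, 0, 50, -98.5, 1, -214, 0, 50, -98.5, 1, -214, 0, 50, -98.5, 1, -214, 0]
}}

```text
time: 10.35
tcp_pos: [0.5478, -0.1408, 0.1956]
tool_rot: [0.709, -0.704, 0.033, -0.032]
contact_force: [0.1, 1.1, 0.6]
finger_gap: 0.575
```

Run:
```python
from h import *
q=np.load('q.npy'); plan(*j2w(q,[(-.07,-.1125,.056)])[0],q[2])
w=env.grab_frame("wrist"); c=env.calibration("wrist"); np.savez('wc3.npz',**c); cv2.imwrite('pics/w7.png',w)
print(env.spot_point("wrist","knob")[:1],proj(c,j2w(q,[(-.07,-.1125,.075),(-.07,-.1125,.095),(-.002,-.06,.082),(.055,-.06,.082)])))
```

```text
t 10.35 tcp [ 0.5478 -0.1408  0.1956] toolx [ 0.9957 -0.0928 -0.0021] tooly [-0.0014  0.0066 -1.    ]
F [0.1485 1.0818 0.573 ] gap mm 49.99808137497533 j6 -0.3621435905636579
shift [  2.6583 139.5497  -1.6037] turn -0.0005002973465051408
[{'position': [194.6, 316.3], 'score': 0.9}] [[315.2879 196.0628]
 [315.2869 202.0108]
 [395.6702 138.2592]
 [463.0059 138.3297]]
```

View pics/w7.png

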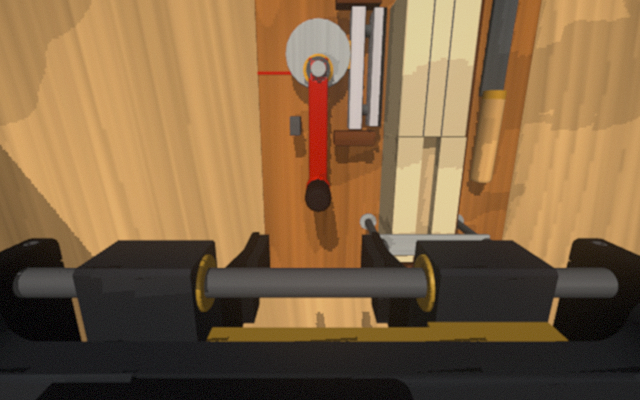

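>>> {"fn": "drive_tool", "kwargs": {
  "increments": [50, 1, 20, -1, 0, 50, 1, 50, -1, 0, 50, 1, 80, -1, 0, 50, 1, 105, -1, 0, 50, 1, 125, -1, 0, 50, 1, 135, -1, 0, 50, 1, 139, -1, 0, 50, 1, 139, -1, 0]
}}

```text
time: 11.25
tcp_pos: [0.5493, -0.1398, 0.057]
tool_rot: [0.709, -0.704, 0.032, -0.031]
contact_force: [0.2, -0.3, 0.1]
finger_gap: 0.574
```

Run:
```python
from h import *
q=np.load('q.npy'); plan(*j2w(q,[(-.07,-.1125,.056)])[0],q[2])
a=env.grab_frame("side")[130:260,270:420]; cv2.imwrite('pics/s8.png',cv2.resize(a,None,fx=4.5,fy=4.5,interpolation=cv2.INTER_CUBIC))
cv2.imwrite('pics/w8.png',env.grab_frame("wrist"))
```

```text
t 11.25 tcp [ 0.5493 -0.1398  0.057 ] toolx [ 0.996  -0.0899 -0.0013] tooly [-0.0007  0.0061 -1.    ]
F [ 0.2234 -0.2671  0.1025] gap mm 49.9591000714023 j6 -0.36465941609717717
shift [ 0.9468  0.9966 -1.8404] turn 0.0024004722492794173
```

View pics/s8.png

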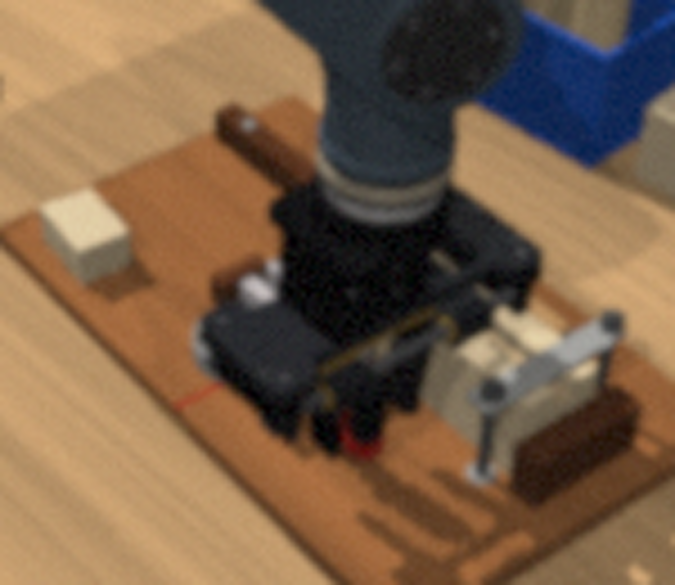

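View pics/w8.png

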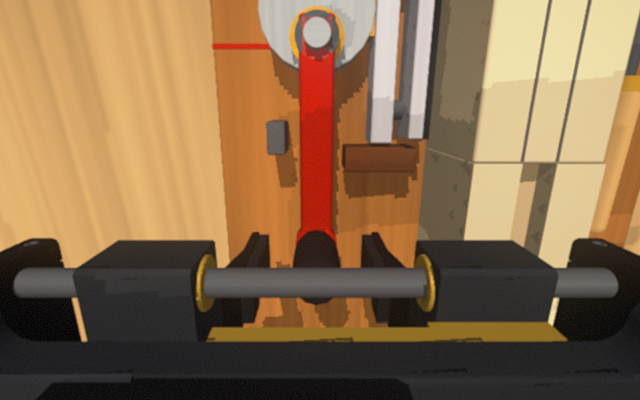

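>>> {"fn": "drive_tool", "kwargs": {
  "increments": [15, 0, 0, -1, 0, 15, 0, 0, -1, 0, 15, 0, 0, -1, 0, 15, 0, 0, -1, 0, 15, 0, 0, -1, 0, 15, 0, 0, -1, 0]
}}

```text
time: 11.95
tcp_pos: [0.55, -0.1415, 0.0582]
tool_rot: [0.708, -0.705, 0.031, -0.033]
contact_force: [-0.2, 0.4, 2.0]
finger_gap: 0.264
```

Run:
```python
from h import *
q=np.load('q.npy'); plan(*j2w(q,[(-.07,-.1125,.056)])[0],q[2])
s=env.observe(); Rm=R.from_quat(s["tool_rot"],scalar_first=True).as_matrix()
# arc relative to tool axes: jig coords -> from knob at angle a: pivot+110*(-sin a, -cos a)
for a in np.arange(5,96,5):
    r=np.radians(a); W=j2w([0,0,q[2]],[(-.11*np.sin(r),.11*(1-np.cos(r)),0)])[0]
    print(a, np.round(Rm.T@W*1e3,1), round(r,3))
```

```text
t 11.95 tcp [ 0.55   -0.1415  0.0582] toolx [ 0.9959 -0.0905  0.0013] tooly [ 0.0018  0.0049 -1.    ]
F [-0.1517  0.3512  2.0425] gap mm 23.00453694010581 j6 -0.36635421928246975
shift [ 0.0846  2.2158 -0.1505] turn 0.0017873627742501785
5 [-9.6 -0.   0.4] 0.087
10 [-19.1  -0.    1.7] 0.175
15 [-28.5  -0.    3.8] 0.262
20 [-37.6  -0.    6.7] 0.349
25 [-46.5  -0.   10.4] 0.436
30 [-55.    0.   14.8] 0.524
35 [-63.1   0.   20. ] 0.611
40 [-70.7   0.   25.9] 0.698
45 [-77.7   0.1  32.4] 0.785
50 [-84.2   0.1  39.4] 0.873
55 [-90.    0.1  47.1] 0.96
60 [-95.2   0.2  55.2] 1.047
65 [-99.6   0.2  63.7] 1.134
70 [-103.2    0.2   72.6] 1.222
75 [-106.1    0.3   81.7] 1.309
80 [-108.2    0.3   91.1] 1.396
85 [-109.4    0.4  100.6] 1.484
90 [-109.8    0.4  110.2] 1.571
95 [-109.4    0.5  119.8] 1.658
```

>>> {"fn": "drive_tool", "kwargs": {
  "increments": [15, -9.6, 0, 0.4, 0.087, 15, -19.1, 0, 1.7, 0.175, 15, -28.5, 0, 3.8, 0.262, 15, -37.6, 0, 6.7, 0.349, 15, -46.5, 0, 10.4, 0.436, 15, -55, 0, 14.8, 0.524, 15, -63.1, 0, 20, 0.611, 15, -70.7, 0, 25.9, 0.698, 15, -77.7, 0, 32.4, 0.785, 15, -77.7, 0, 32.4, 0.785]
}}

```text
time: 12.95
tcp_pos: [0.4754, -0.1024, 0.0583]
tool_rot: [0.642, -0.639, 0.299, -0.299]
contact_force: [-0.8, -3.4, -2.1]
finger_gap: 0.267
```

```bash
cat > ang.py <<'E'
from h import *
q=np.load('q.npy'); plan(*j2w(q,[(-.18,-.0025,.058)])[0],q[2]+np.pi/2)
s=env.observe(); c,s_=np.cos(q[2]),np.sin(q[2]); J=(s["tcp_pos"][:2]-q[:2])@np.array([[c,-s_],[s_,c]])
d=J-[-.07,-.0025]; print("jig",J,"lever ang",np.degrees(np.arctan2(-d[0],-d[1])),"radius",np.hypot(*d))
Rm=R.from_quat(s["tool_rot"],scalar_first=True).as_matrix(); a0=np.arctan2(-d[0],-d[1])
for a in np.radians(np.arange(round(np.degrees(a0)/5)*5,92,5)):
    W=j2w(q,[(-.07-.11*np.sin(a),-.0025-.11*np.cos(a),s["tcp_pos"][2])])[0]-s["tcp_pos"]; print(round(np.degrees(a)),np.round(Rm.T@W*1e3,1))
E
python3 ang.py; python3 -c "
from h import *
cv2.imwrite('pics/w9.png',env.grab_frame('wrist'))"
```

```text
t 12.95 tcp [ 0.4754 -0.1024  0.0583] toolx [ 0.6413 -0.7673 -0.0018] tooly [ 0.002   0.0041 -1.    ]
F [-0.7843 -3.352  -2.098 ] gap mm 23.191024048928618 j6 0.42265467429574427
shift [-77.4821   0.5626  32.6305] turn 0.7886126067419079
jig [-0.148  -0.0803] lever ang 45.10113074248105 radius 0.11016526072260743
45 [0.2 0.  0.2]
50 [-9.4  0.   0.6]
55 [-18.9   0.    1.9]
60 [-28.3   0.1   4. ]
65 [-37.4   0.1   6.9]
70 [-46.3   0.1  10.6]
75 [-54.8   0.2  15.1]
80 [-62.8   0.2  20.3]
85 [-70.4   0.2  26.1]
90 [-77.5   0.3  32.6]
```

View pics/w9.png

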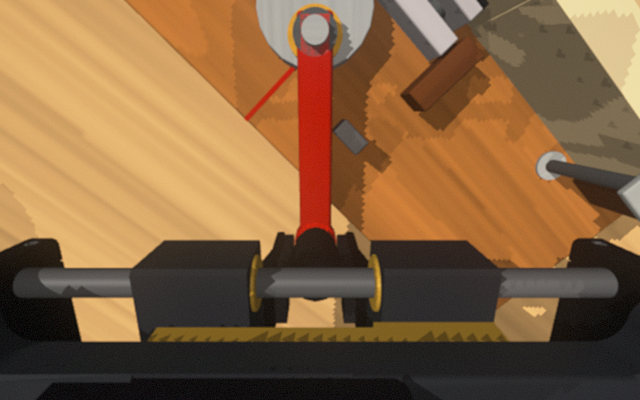

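>>> {"fn": "drive_tool", "kwargs": {
  "increments": [15, -9.4, 0, 0.6, 0.087, 15, -18.9, 0, 1.9, 0.175, 15, -28.3, 0, 4, 0.262, 15, -37.4, 0, 6.9, 0.35, 15, -46.3, 0, 10.6, 0.437, 15, -54.8, 0, 15.1, 0.525, 15, -62.8, 0, 20.3, 0.612, 15, -70.4, 0, 26.1, 0.7, 15, -77.5, 0, 32.6, 0.787, 15, -77.5, 0, 32.6, 0.787, 15, -77.5, 0, 32.6, 0.787, 15, -77.5, 0, 32.6, 0.787]
}}

```text
time: 14.2
tcp_pos: [0.4496, -0.0226, 0.0582]
tool_rot: [0.479, -0.477, 0.523, -0.52]
contact_force: [-2.9, -2.8, -1.6]
finger_gap: 0.267
```

```bash
python3 ang.py; python3 -c "
from h import *
cv2.imwrite('pics/w10.png',env.grab_frame('wrist'))
a=env.grab_frame('top')[110:250,250:450]; cv2.imwrite('pics/t10.png',cv2.resize(a,None,fx=4,fy=4,interpolation=cv2.INTER_CUBIC))
a=env.grab_frame('side')[120:270,250:450]; cv2.imwrite('pics/s10.png',cv2.resize(a,None,fx=4,fy=4,interpolation=cv2.INTER_CUBIC))"
```

```text
t 14.2 tcp [ 0.4496 -0.0226  0.0582] toolx [-0.0872 -0.9962 -0.0043] tooly [-0.001   0.0044 -1.    ]
F [-2.8752 -2.8211 -1.6019] gap mm 23.222178512543422 j6 1.3495024765474424
shift [-0.6868  0.249   1.0315] turn 0.0050979715993575425
jig [-0.181  -0.0032] lever ang 89.6423122623271 radius 0.11102979646514838
90 [-0.7  0.   1. ]
```

View pics/w10.png

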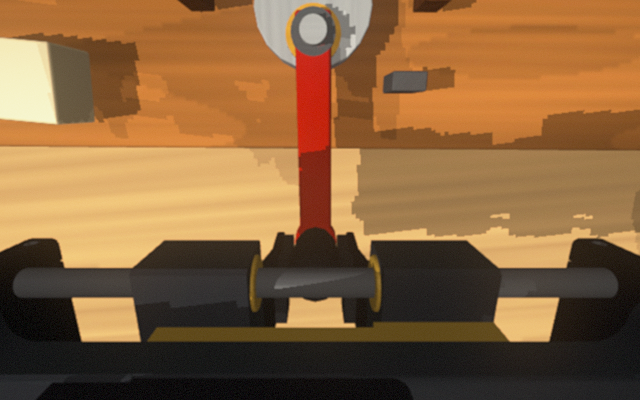

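View pics/t10.png

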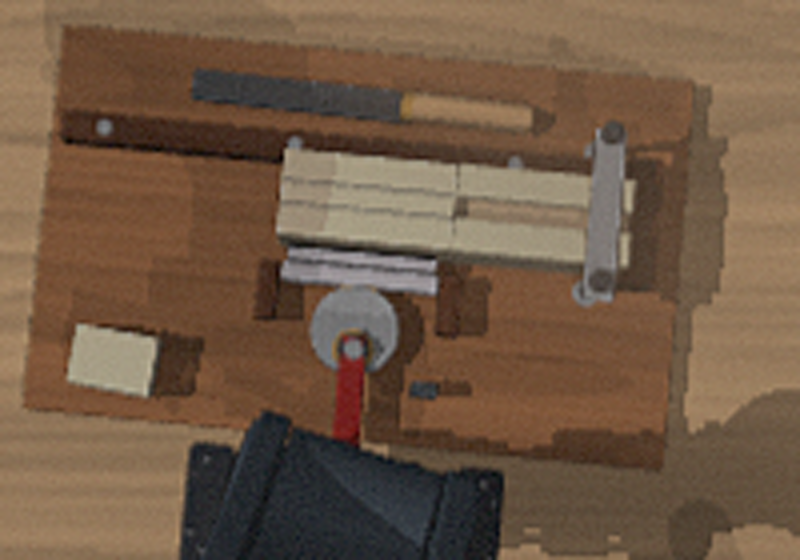

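View pics/s10.png

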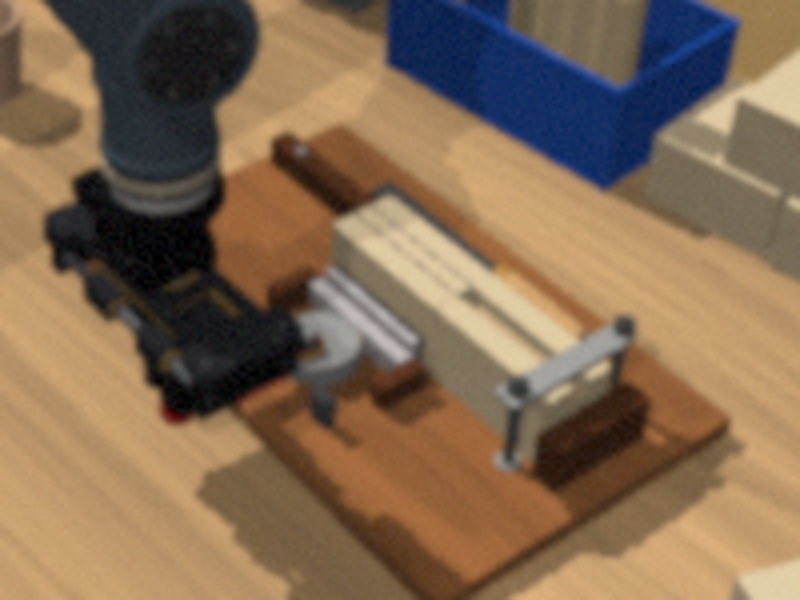

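>>> {"fn": "drive_tool", "kwargs": {
  "increments": [15, -0.9, 0, 0.4, 0.003, 15, -0.9, 0, 0.4, 0.003, 15, -0.9, 0, 0.4, 0.003, 15, -0.9, 0, 0.4, 0.003, 15, -0.9, 0, 0.4, 0.003, 15, -0.9, 0, 0.4, 0.003, 15, -0.9, 0, 0.4, 0.003, 15, -0.9, 0, 0.4, 0.003, 15, -0.9, 0, 0.4, 0.003, 15, -0.9, 0, 0.4, 0.003]
}}

```text
time: 15.35
tcp_pos: [0.4497, -0.0218, 0.0583]
tool_rot: [0.477, -0.476, 0.524, -0.521]
contact_force: [-4.6, -3.1, -0.3]
finger_gap: 0.265
```

```bash
python3 ang.py; python3 -c "
from h import *
a=env.grab_frame('top')[140:190,300:420]; cv2.imwrite('pics/t11.png',cv2.resize(a,None,fx=6.5,fy=6.5,interpolation=cv2.INTER_CUBIC))"
```

```text
t 15.35 tcp [ 0.4497 -0.0218  0.0583] toolx [-0.0909 -0.9958 -0.0043] tooly [-0.0016  0.0045 -1.    ]
F [-4.6418 -3.1455 -0.2828] gap mm 23.044205475386846 j6 1.3551879585961228
shift [0.0879 0.2479 1.0141] turn 0.0013553871515163962
jig [-0.181  -0.0024] lever ang 90.04411944435785 radius 0.11101375616117225
90 [ 0.1 -0.   1. ]
```

View pics/t11.png

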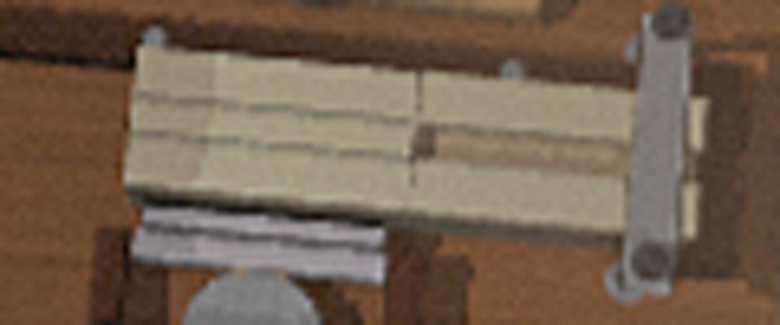

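```bash
python3 -c "
from rig import env
print(env.finish_job())"
```

```text
the job is handed in; nothing more can be done
None
```

The job is done and handed in at about 15 s of the 58 s. No verdict was reported.

- **Butting the brick:** I pushed the loose brick along the fence from its far end with nearly closed fingers, leaving the clamp open. It stopped moving against the strapped brick, and the push force rose to about 11 N. The top and wrist pictures then showed only a hairline seam.
- **Clamping:** I gripped the knob from above and swung the lever round its arc, turning the tool with it. I handed in while still gripping it, with the fingers at 23 mm and about 5 N of holding force.

**Last checks:**
- The tool position puts the lever at 90.0°.
- In the top picture the brick is in line with the strapped one and still butted. The jaw is against it, and the lever covers where the red line lies.
- The offcut and rasp look where they started. I did not recheck the cups, jar, post or spare brick after the final move, but no move went near them.

**Disagreements:**
- The wrist camera and the fixed cameras differed by about 2 to 4 mm on the jig's x position. I used a value in between, and the knob grip then agreed with it to about 0.2 mm.
- At the end the measured radius to the knob was 111 mm instead of 110 mm, which left a small outward pull on it.
- A gap of a few tenths of a millimetre would be too small for these pictures to show.

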